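Change the dye bottle from the revolving rack

TASK

Change the dye: first stand the finished black-capped bottle from the cork coaster upright on the orange pad in the free cell of the empties crate. Then turn the carousel (it has a crank on top) until the red-capped bottle squarely faces the opening in the hoop, lift that bottle out there and stand it upright, wholly on the cork coaster. Set both bottles down rather than dropping them, let go, and leave the other bottles, the bowl and the brush jar where they are.

Things in the scene. Friction and masses are not known exactly. Their poses are not given: they have to be found in the camera images.
- red_center (a point): The wanted dye bottle: bright red cap and band, about 0.15 kg, in a wire cup of the carousel. All bottles have one shape: 130 mm tall, round body 44 mm across and 88 mm high, neck, round cap 30 mm across over the top 28 mm. Point: on its axis, half-way up, 65 mm above its base.
- finished_center (a point): The finished (empty) dye bottle, black cap and black band, about 0.05 kg, standing at the start on the cork coaster in the dye tray. Same shape as the red bottle. Point: on the bottle's axis, 65 mm above its base.
- coaster (a point): Centre of the top face of the round cork coaster, 68 mm across, fixed in the dark steel dye tray (240 x 170 mm, rim 20 mm high); its top is 11 mm above the table. x points along the tray's long side, away from the bowl. The tray may stand on either side of the carousel.
- cell (a point): Centre of the top of the square orange pad (60 mm) on the floor of the free cell of the green empties crate; 8 mm above the table. Crate 255 x 90 mm, 60 mm high, walls 5 mm, three cells in a row (each 78 x 80 mm, 82.5 mm apart); two hold empty bottles, any one may be free. It stands on the other side of the carousel from the tray. Its x axis runs along the row.
- gap (a point): On the carousel's fixed stand: the place of a cup that squarely faces the hoop's opening, 95 mm from the axis, towards the arm, at the height of the disc's top (30 mm above the table), where a bottle's base stands. It does not turn.
- hoop (a point): Middle of the fixed steel hoop: an 8 mm bar in a level arc of 95 mm radius about the carousel's axis, just above the caps (underside 168 mm, top 176 mm above the table). It is open for 40 degrees either side of the gap place; only there can a bottle be lifted out. Three posts outside the disc carry it. Point: on the axis, at the bar's height.
- axis (a point): The carousel's upright axis, at the height of the disc's top (30 mm above the table). Disc 262 mm across, on a fixed base 300 mm across; five wire cups 95 mm from the axis, 60 degrees apart, and a sixth place without a cup, under the crank. A cup is a wire ring 52 mm across inside, 36 mm above the disc; a bottle stands in it with up to 4 mm of play.
- crank_grip (a point): Middle of the black crank knob: upright, 22 mm across and 45 mm tall, from 200 to 245 mm above the table, 55 mm from the axis on a yellow arm on top of a spindle 22 mm across. The knob spins freely on its pin, so it may be held with a fixed gripper heading while carried round the axis in a circle.
- carousel (a joint): Turn of the carousel from where it stood at the start (there 0), rad, anticlockwise from above is positive; it can go to 6.2 either way. It turns with light friction (about 1.5 N at the knob) and stays where it is left. At the start the crank points within 55 degrees of the gap.
- bowl_center (a point): Bystander: white bowl with blue rim, 100 mm across and 45 mm high, in the tray beside the coaster, loose. Point: on its axis, 22 mm above its base.
- jar_center (a point): Bystander: blue jar with brushes standing in it, 60 mm across, 175 mm tall with the brushes, loose, on the table between the robot and the carousel. Point: on its axis, 45 mm above its base.
- empty_a_center (a point): Bystander: empty bottle with tan cap in a cell of the crate. Point: on the bottle's axis, 65 mm above its base.
- empty_b_center (a point): Bystander: empty bottle with white cap in a cell of the crate. Point: on the bottle's axis, 65 mm above its base.
- blue_center (a point): Bystander: blue dye bottle, in a cup of the carousel. Point: on the bottle's axis, 65 mm above its base.
- yellow_center (a point): Bystander: yellow dye bottle, in a cup of the carousel. Point: on the bottle's axis, 65 mm above its base.
- green_center (a point): Bystander: green dye bottle, in a cup of the carousel. Point: on the bottle's axis, 65 mm above its base.
- grey_center (a point): Bystander: grey dye bottle, in a cup of the carousel. Point: on the bottle's axis, 65 mm above its base.
There are look-alikes about, which are no part of the job. What is shaped like the part that bears red_center but purple is not meant. What is shaped like the part that bears finished_center but purple is not meant.

How it is judged:
By the outcome, as a careful person would: the job done as asked, in the order asked, and still so for the second after the job is handed in, with the robot touching nothing.
It also fails if it takes over 70 s, if anything falls off the work surface, if the arm or the gripper's body presses on something with over 40 N, if the wrist force passes 120 N, or if a joint passes its speed limit or range.

ROBOT

A 6-joint arm with a two-finger parallel gripper is mounted at the origin on the work surface. World frame = base frame: x ahead of the robot, y to its left, z up, the work surface at z = 0. Lengths are in m, angles in rad, forces in N, time in s.
With the tool pointing down it reaches from about 0.35 to 0.975 m from the base axis. Payload 4.9 kg.
Tool frame: the origin (TCP) lies at the very end of the fingers, on their centre line; the grasp point (between the pads) lies 19 mm behind it; z points along the fingers, x is the direction in which the jaws open and shut, and the axes are right-handed (so a half turn about z gives the same grasp; the last joint's range is limited). The gripper opens to 85 mm and grips with 20 to 120 N. Pads are 22 mm wide; open, the fingers measure 114 mm over their backs; the gripper's body (76 mm by 85 mm) begins 54 mm behind the grasp point. The pads swing forward as they close: fully open they stand 13 mm farther back than shut.
Start: joints at [-1.421, 0.053, 1.613, -0, 1.476, -0.119], TCP at [0.166, -0.603, 0.231] pointing down, gripper open.
Joint ranges: [-3.01, 3.01], [-1.01, 2.22], [0.06, 2.58], [-1.02, 4.17], [0.09, 2.62], [-3.14, 3.14]. Speed limits (rad/s): [2.57, 2.57, 3.14, 3.14, 3.14, 3.14].

INTERFACE

Orientations are given as a unit quaternion [w, x, y, z].
In Python, from plant import manip, imaging gives the robot as it stands.
- The arm moves only by the shell command python3 -m pendant 'ROWS'. ROWS is JSON, a list that holds one entry, the list of rows, each a list of 7 numbers: the turn, a rotation vector about the world's x, y, z in units of pi rad (1.0 is pi rad), then the shift along the world's x, y, z in units of 250 mm (1.0 is 250 mm), then the opening, from 0 (shut) to 1 (fully open). In form: [[[ax, ay, az, tx, ty, tz, claw], ...]]. A call has 1 to 20 rows; each row shifts and turns the commanded pose from where the row before left it; what a row does not reach is not made up. A row lasts 1/8 s, in which the tool goes at most 62.5 mm and 10.7 degrees, less where a joint would pass 70% of its speed; a pose out of reach is approached as far as the arm can. A call with a number of a shift or a turn outside -1 to 1 is refused whole. A call with a gripper value outside its range is refused whole. The fingers move at their own pace and stop on an object; the grip force is fixed at half the most. Time passes only in rows, so rows that do not move let the fingers close. It gives the time, the measured TCP pose, the force and the opening at its end, in the units of the state.
- manip.state(): the state, without advancing time (a new reading comes with each control period).
- imaging.grab_frame(name): name is "scene" or "top" or "wrist"; returns a dict with "frame" (384x512x3 uint8, blue, green, red), "mtx" (3x3 intrinsics, pixels), "k1" (the pictures are not rectified: a ray, as slopes to the right and down, at radius r is drawn at 1 + k1 r^2 times it, then the intrinsics apply), "world_to_cam" (4x4, takes a point from world to camera coordinates). Camera axes: x right, y down, z forward; pixel columns grow to the right and rows downward; lengths in m; the calibration is good to about 2 mm. A picture is of the moment at which its call begins. There is no depth.
- manip.job_done(): hands the job in, once; it reports no verdict.
The state is a dict: "time": time; "joint_pos": joint angles; "joint_vel": joint speeds; "joint_efforts": joint torques, N m; "tool_pos": TCP position; "tool_rot": TCP orientation; "contact_force": force on the tool from outside, world axes, zero at the start; "ft_torque": the same for the moment, N m; "gripper_width": opening from 0.0 (shut) to 1.0 (fully open).
Only numpy, scipy, OpenCV 4.12 (cv2) and the standard library are available. Lean on these libraries where they do the work, as an engineer would, in place of code of your own. Each camera call takes 0.05 s, during which the arm holds its last target. There are 200 camera calls.

## Working session

There is one attempt and no reset: what is moved stays moved. The work goes in short steps, Python scripts to look and compute and a shell command to move; the robot and the scene stay as the last step left them, time stands still between calls to the robot, and variables do not carry over. Pictures are saved under pics/ and viewed, about 8 in all and at most 12, crops included, and the job is handed in when it is done.

```bash
mkdir -p pics; ls; python3 - <<'E'
from plant import manip, imaging
import cv2,pickle
for n in ("scene","top"):
    d=imaging.grab_frame(n); pickle.dump(d,open(f"pics/{n}0.pkl","wb"))
    cv2.imwrite(f"pics/{n}0.png",cv2.resize(d["frame"],(800,600),interpolation=cv2.INTER_CUBIC))
    print(n,d["mtx"],d["k1"],d["world_to_cam"])
print(manip.state())
E
```

```text
pics
scene [[458.87035611   0.         248.10536246]
 [  0.         458.87035611 182.6725534 ]
 [  0.           0.           1.        ]] -0.08844007653779841 [[ 0.73231038  0.68094416  0.00604693 -0.39891536]
 [ 0.45961234 -0.48769145 -0.7422355  -0.12755854]
 [-0.50247189  0.54632601 -0.67011185  1.44755671]
 [ 0.          0.          0.          1.        ]]
top [[441.23984722   0.         262.40284512]
 [  0.         441.23984722 192.31952392]
 [  0.           0.           1.        ]] -0.07595148710405943 [[ 8.77947211e-02 -9.96138451e-01  5.22650876e-04 -3.19001159e-02]
 [-9.76146703e-01 -8.61373120e-02 -1.99293698e-01  5.54793184e-01]
 [ 1.98569135e-01  1.69867507e-02 -9.79939666e-01  1.14334378e+00]
 [ 0.00000000e+00  0.00000000e+00  0.00000000e+00  1.00000000e+00]]
{'time': 0.1, 'joint_pos': array([-1.42098759e+00,  5.32984637e-02,  1.61417665e+00, -1.59242295e-05,
        1.47601117e+00, -1.18991576e-01]), 'joint_vel': array([ 0.0005446 , -0.00131783, -0.00279173,  0.00039144,  0.00024025,
        0.00086714]), 'joint_efforts': array([-6.65273292e-04, -3.94902778e+01, -3.71362495e+01, -1.26393998e-04,
        3.89614303e-03, -7.84094624e-06]), 'tool_pos': array([ 0.16589903, -0.60198275,  0.23016932]), 'tool_rot': array([-6.53415949e-04,  7.95479526e-01, -6.05979725e-01, -6.85254495e-04]), 'contact_force': array([-0.33447422,  0.14247334, -0.0291245 ]), 'ft_torque': array([ 0.002659  , -0.04303609, -0.04983728]), 'gripper_width': 0.9984669329107578}
```

View pics/top0.png

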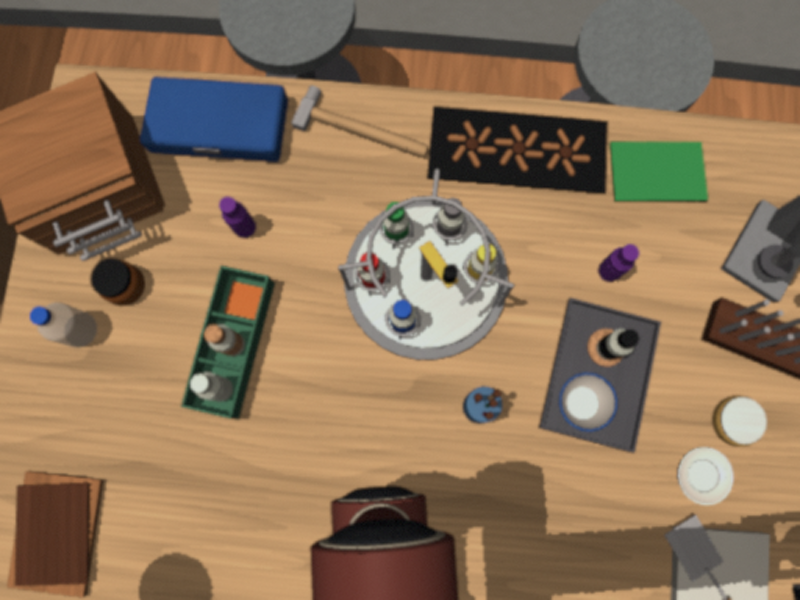

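View pics/scene0.png

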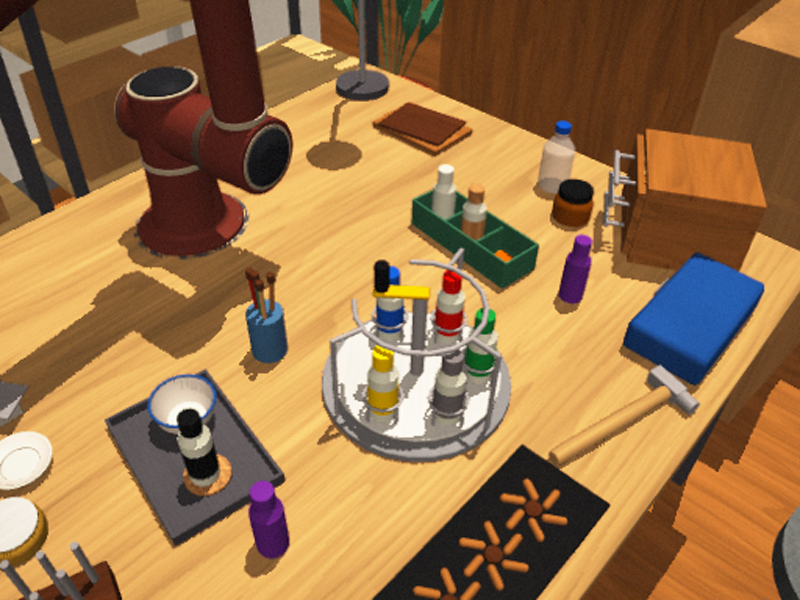

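Top view (800×600 scale): crate at left with the orange pad at (244,300), carousel at (427,277) with its knob at (450,274), and the red cap at (368,262). At right are the tray, the black-capped bottle with cap at (627,339) on the coaster at (607,347), the bowl at (588,402) and the jar at (485,404). The purple bottles at (238,217) and (620,262) are look-alikes; the red cap in a cup and the black cap on the coaster fit the description. An enlarged crop should confirm this.

```bash
cat > h.py <<'E'
import numpy as np,cv2,pickle
def ray(d,u,v):
    q=cv2.undistortPoints(np.array([[[u,v]]],float),d["mtx"],np.array([d["k1"],0,0,0.]))[0,0]
    W=d["world_to_cam"];R=W[:3,:3];c=-R.T@W[:3,3];return c,R.T@np.array([q[0],q[1],1])
def at(d,u,v,z):
    c,r=ray(d,u,v);return c+r*(z-c[2])/r[2]
def proj(d,p):
    W=d["world_to_cam"];r=cv2.Rodrigues(W[:3,:3])[0]
    return cv2.projectPoints(np.array(p,float).reshape(-1,1,3),r,W[:3,3],d["mtx"],np.array([d["k1"],0,0,0.]))[0][:,0]
def crop(d,u0,v0,u1,v1,s,name):
    cv2.imwrite("pics/"+name,cv2.resize(d["frame"][v0:v1,u0:u1],None,fx=s,fy=s,interpolation=cv2.INTER_CUBIC))
E
python3 - <<'E'
from h import *
d=pickle.load(open("pics/top0.pkl","rb"));s=pickle.load(open("pics/scene0.pkl","rb"))
k=.64
for n,u,v,z in [("coaster",607,347,.011),("cap",627,339,.141),("pad",244,300,.008),("knob",450,272,.245),("red",368,259,.16),("base",426.5,277,.02),("jar",485,405,.09),("bowl",588,402,.045)]: print(n,at(d,u*k,v*k,z))
for n,u,v,z in [("knob",381,264,.245),("red",454,275,.16),("pad",503,257,.008),("cap",188,413,.141)]: print("s",n,at(s,u*k,v*k,z))
a=d["frame"][105:235,210:340];b=s["frame"][150:300,200:330]
cv2.imwrite("pics/c1.png",np.hstack([cv2.resize(a,(400,400),interpolation=cv2.INTER_CUBIC),cv2.resize(b,(347,400),interpolation=cv2.INTER_CUBIC)]))
crop(d,110,165,430,300,2.5,"c2.png")
E
```

```text
coaster [ 0.51082252 -0.34164662  0.011     ]
cap [ 0.5059345  -0.33764889  0.141     ]
pad [0.53953712 0.31855258 0.008     ]
knob [ 0.56495545 -0.04122089  0.245     ]
red [0.5961561  0.08831163 0.16      ]
base [ 0.60845568 -0.00828062  0.02      ]
jar [ 0.38486267 -0.12172666  0.09      ]
bowl [ 0.40744585 -0.30270968  0.045     ]
s knob [ 0.56738879 -0.03986898  0.245     ]
s red [0.59722473 0.09028611 0.16      ]
s pad [0.53060397 0.33713408 0.008     ]
s cap [ 0.505465   -0.33694328  0.141     ]
```

View pics/c1.png

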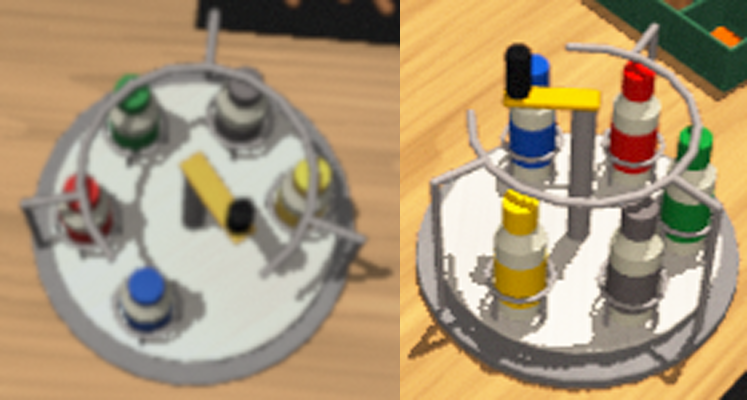

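View pics/c2.png

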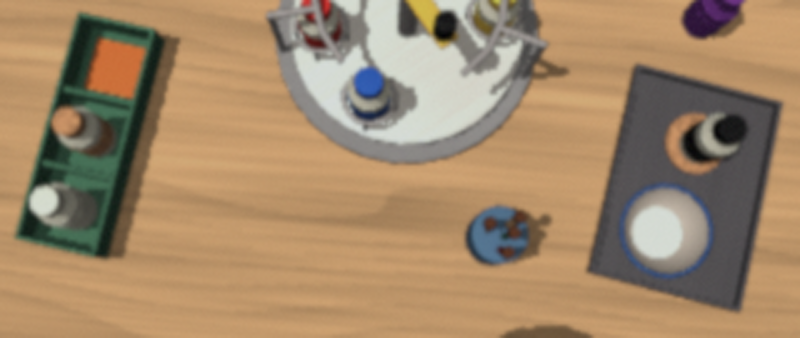

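```bash
python3 - <<'E'
from h import *
from scipy.optimize import least_squares
d=pickle.load(open("pics/top0.pkl","rb"));s=pickle.load(open("pics/scene0.pkl","rb"))
A=lambda x,y,z:at(d,210+(x+.5)/3.077-.5,105+(y+.5)/3.077-.5,z)[:2]
B=lambda x,y,z:at(s,200+(x-400+.5)/2.667-.5,150+(y+.5)/2.667-.5,z)[:2]
C=lambda x,y,z:at(d,110+(x+.5)/2.5-.5,165+(y+.5)/2.5-.5,z)[:2]
P=np.array([A(*p,.172) for p in [(108,252),(80,215),(82,175),(100,130),(140,92),(190,70),(240,72),(285,100),(312,140),(318,185),(305,235),(265,272)]])
Q=np.array([B(*p,.172) for p in [(567,46),(610,47),(655,65),(688,100),(692,140),(660,180),(600,202),(540,195),(495,165),(473,130),(472,112)]])
f=lambda c,X:np.hypot(*(X-c).T)-.095
for X in(P,Q):
    r=least_squares(f,[.6,0],args=(X,));c=r.x;print("axis",c,np.abs(r.fun).max())
    e=[np.degrees(np.arctan2(*(X[i]-c)[::-1])) for i in(0,-1)];print("ends",e)
print("base",A(197,223,.015))
for n,x,y,z in[("knob",240,212,.245),("red",82,187,.16),("red cap top",82,184,.16),("blue",147,281,.16)]:print(n,A(x,y,z))
print("knobS",B(518,50,.245),"redS",B(639,70,.16))
cr=np.array([C(*p,.06) for p in [(80,13),(160,30),(103,257),(18,238)]]);print("crate",cr,cr.mean(0))
ax=(cr[0]+cr[1]-cr[2]-cr[3]);ax/=np.hypot(*ax);print(ax,"cell",cr.mean(0)+.0825*ax, "pad",C(117,67,.008))
tr=np.array([C(*p,.02) for p in [(637,66),(780,102),(738,310),(588,271)]]);print("tray",tr.mean(0));t=tr[0]+tr[1]-tr[2]-tr[3];print(t/np.hypot(*t))
print("coaster",C(697,142,.011),"cap",C(731,128,.141),"jar",C(499,237,.09),"empties",C(69,121,.13),C(44,201,.13))
E
```

```text
axis [ 0.60800157 -0.00952513] 0.006302636279787541
ends [np.float64(133.5592339587783), np.float64(-141.06972458442087)]
axis [ 0.60700362 -0.00199295] 0.003155713462999546
ends [np.float64(139.90861894704423), np.float64(-140.81245192880644)]
base [ 0.61025746 -0.01031423]
knob [ 0.56611295 -0.040349  ]
red [0.59716608 0.08641565]
red cap top [0.59968416 0.0866689 ]
blue [0.52405299 0.02657631]
knobS [ 0.56634693 -0.03847838] redS [0.594894   0.08841322]
crate [[0.58813772 0.35337961]
 [0.57672142 0.26249682]
 [0.32737609 0.29185245]
 [0.3384814  0.38525246]] [0.45767916 0.32324534]
[ 0.99255607 -0.12178858] cell [0.53956503 0.31319778] pad [0.54106118 0.31777861]
tray [ 0.46157794 -0.32910001]
[ 0.98396122 -0.17838249]
coaster [ 0.51246631 -0.34164809] cap [ 0.50880651 -0.33966118] jar [ 0.38385818 -0.11896154] empties [0.45891209 0.32719956] [0.3762212  0.34106203]
```

Red (82,187 in the crop) sits in a wire cup and the black-capped bottle is on the coaster, so both are confirmed; the purple ones stand loose on the table. The hoop opens towards −x. I'll set out above the finished bottle and turn the jaws along x.

```bash
R='[0,0,0.0415,0.1368,0.105,0.012,0.7]'; python3 -m pendant '[[[0,0,0.0415,0.1368,0.105,0.012,0.8],[0,0,0.0415,0.1368,0.105,0.012,0.8],[0,0,0.0415,0.1368,0.105,0.012,0.8],[0,0,0.0415,0.1368,0.105,0.012,0.8],[0,0,0.0415,0.1368,0.105,0.012,0.8],[0,0,0.0415,0.1368,0.105,0.012,0.8],[0,0,0.0415,0.1368,0.105,0.012,0.8],[0,0,0.0415,0.1368,0.105,0.012,0.8],[0,0,0.0415,0.1368,0.105,0.012,0.8],[0,0,0.0415,0.1368,0.105,0.012,0.8],[0,0,0,0,0,0,0.8],[0,0,0,0,0,0,0.8]]]'
python3 - <<'E'
from h import *
from plant import imaging,manip
d=imaging.grab_frame("wrist");pickle.dump(d,open("pics/w1.pkl","wb"))
cv2.imwrite("pics/w1.png",cv2.resize(d["frame"],(800,600)))
print(manip.state()["tool_pos"],proj(d,[[.508,-.339,.141],[.511,-.340,.011]])/.64)
E
```

```text
time: 1.6
tool_pos: [0.5076, -0.34, 0.2606]
tool_rot: [-0.0, 1.0, 0.001, -0.001]
contact_force: [0.6, -0.8, 0.4]
gripper_width: 0.804
[ 0.50728025 -0.34038765  0.26075318] [[400.07785615 295.38522674]
 [403.7085412  251.2952974 ]]
```

View pics/w1.png

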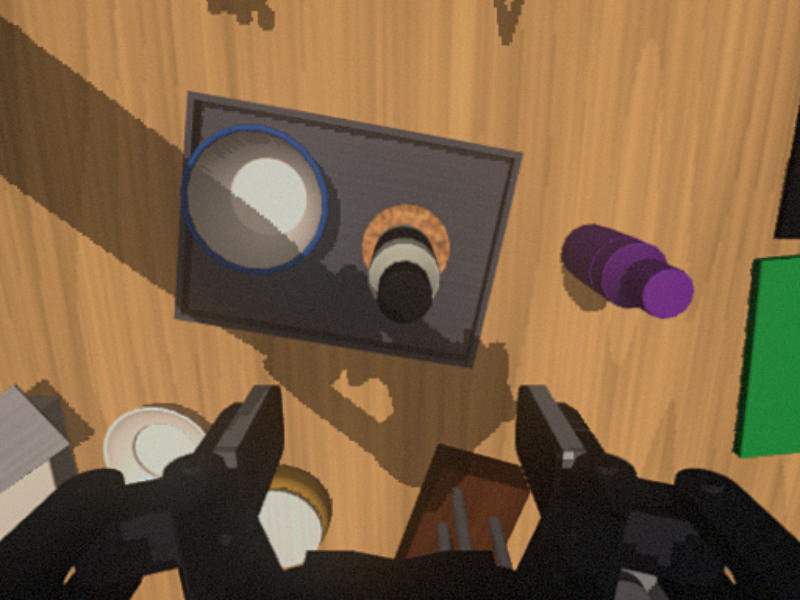

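The wrist view shows the cap centre at (404,291) and the coaster centre at (406,248), both 3–5 px off my prediction.

```bash
python3 - <<'E'
from h import *
d=pickle.load(open("pics/w1.pkl","rb"));k=.64
print(at(d,404*k,291*k,.141),at(d,406*k,248*k,.011))
E
```

```text
[ 0.51005671 -0.33660787  0.141     ] [ 0.51274929 -0.33743834  0.011     ]
```

```bash
python3 -m pendant '[[[0,0,0,0.011,0.009,-0.15,0.8],[0,0,0,0,0,-0.15,0.8],[0,0,0,0,0,-0.15,0.8],[0,0,0,0,0,-0.08,0.8],[0,0,0,0,0,-0.08,0.8],[0,0,0,0,0,0,0.8],[0,0,0,0,0,0,0],[0,0,0,0,0,0,0],[0,0,0,0,0,0,0],[0,0,0,0,0,0,0],[0,0,0,0,0,0,0],[0,0,0,0,0,0,0],[0,0,0,0,0,0.05,0]]]'
```

```text
time: 3.28
tool_pos: [0.5101, -0.3371, 0.1206]
tool_rot: [-0.001, 1.0, 0.001, -0.001]
contact_force: [-0.3, -0.5, -0.2]
gripper_width: 0.33
```

```bash
python3 -m pendant '[[[0,0,0,0,0,0.16,0],[0,0,0,0,0,0.2,0],[0,0,0,0,0,0.2,0],[0,0,0,0,0,0.2,0],[0,0,0,0,0,0.2,0],[0,0,0,0.01,0.15,0,0],[0,0,0,0.01,0.2,0,0],[0,0,0,0.01,0.2,0,0],[0,0,0,0.01,0.2,0,0],[0,0,0,0.01,0.2,0,0],[0,0,0,0.01,0.2,0,0],[0,0,0,0.01,0.2,0,0],[0,0,0,0.01,0.2,0,0],[0,0,0,0.01,0.2,0,0],[0,0,0,0.01,0.2,0,0],[0,0,0,0.01,0.2,0,0],[0,0,0,0.01,0.2,0,0],[0,0,0,0.01,0.2,0,0],[0,0,0,0,0.06,0,0],[0,0,0,0,0,0,0]]]'
python3 - <<'E'
from h import *
from plant import imaging,manip
d=imaging.grab_frame("wrist");pickle.dump(d,open("pics/w2.pkl","wb"))
cv2.imwrite("pics/w2.png",cv2.resize(d["frame"],(800,600)))
print(manip.state()["tool_pos"],proj(d,[[.5405,.3155,.008]])/.64)
E
```

```text
time: 5.78
tool_pos: [0.5429, 0.315, 0.3611]
tool_rot: [0.0, 1.0, 0.002, -0.0]
contact_force: [0.1, 0.7, -0.1]
gripper_width: 0.33
[0.54316633 0.3141101  0.36126959] [[396.51993959 230.35478251]]
```

View pics/w2.png

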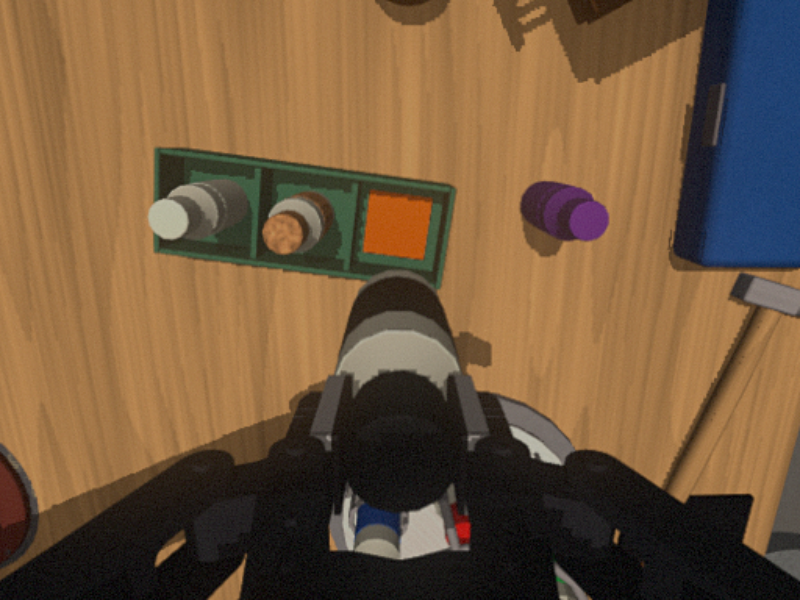

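Pad corners are at (367,190), (433,196), (427,258) and (363,252), with the bottle held straight.

```bash
python3 - <<'E'
from h import *
d=pickle.load(open("pics/w2.pkl","rb"));k=.64
print(at(d,397.5*k,224*k,.008), np.mean([at(d,u*k,v*k,.06) for u,v in [(155,149),(455,187),(441,288),(153,252)]],0))
E
```

```text
[0.54143037 0.32159425 0.008     ] [0.45940417 0.33177014 0.06      ]
```

```bash
python3 -m pendant '[[[0,0,0,-0.008,0.019,-0.1,0],[0,0,0,0,0,-0.2,0],[0,0,0,0,0,-0.2,0],[0,0,0,0,0,-0.2,0],[0,0,0,0,0,-0.14,0],[0,0,0,0,0,-0.08,0],[0,0,0,0,0,-0.06,0],[0,0,0,0,0,-0.03,0],[0,0,0,0,0,0,0],[0,0,0,0,0,0,0]]]'
python3 - <<'E'
from h import *
from plant import imaging,manip
d=imaging.grab_frame("wrist");pickle.dump(d,open("pics/w3.pkl","wb"))
e=imaging.grab_frame("top");e2=imaging.grab_frame("scene")
a=cv2.resize(d["frame"],(400,300));b=cv2.resize(e["frame"][160:280,100:200],(400,480),interpolation=cv2.INTER_CUBIC)
c=cv2.resize(e2["frame"][95:195,250:360],(400,300),interpolation=cv2.INTER_CUBIC)
cv2.imwrite("pics/w3.png",np.hstack([np.vstack([a,c])[:600],cv2.copyMakeBorder(b,0,120,0,0,0)]))
print(manip.state()["tool_pos"])
E
```

```text
time: 7.08
tool_pos: [0.542, 0.3199, 0.1102]
tool_rot: [-0.0, 1.0, 0.001, 0.001]
contact_force: [0.5, 0.3, 0.5]
gripper_width: 0.332
[0.54173719 0.31980387 0.10981542]
```

View pics/w3.png

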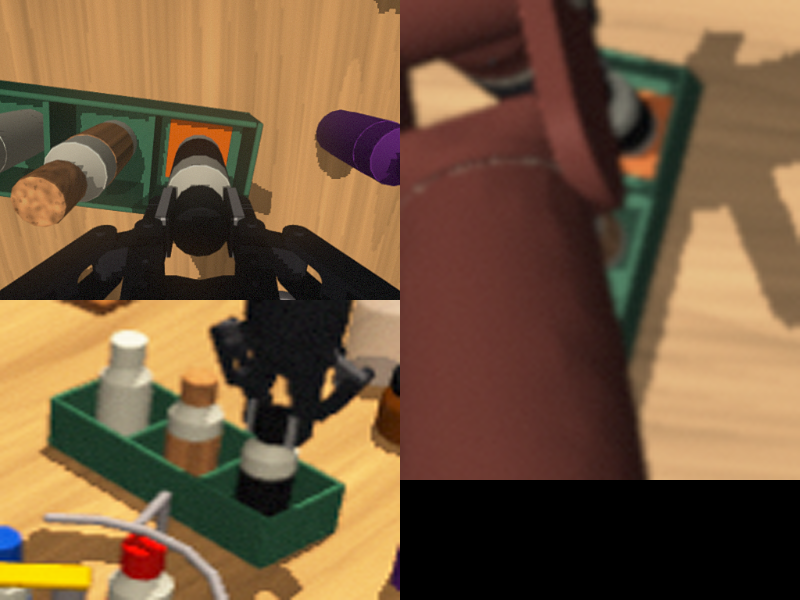

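The finished bottle is in the free cell, within the pad and still about 4 mm up. I'll lower it and release.

```bash
python3 -m pendant '[[[0,0,0,0,0,-0.008,0],[0,0,0,0,0,-0.008,0],[0,0,0,0,0,-0.004,0],[0,0,0,0,0,0,0]]]'
```

```text
time: 7.72
tool_pos: [0.5421, 0.3203, 0.1077]
tool_rot: [-0.001, 1.0, 0.001, 0.001]
contact_force: [-4.7, -0.6, 13.9]
gripper_width: 0.334
```

```bash
python3 -m pendant '[[[0,0,0,0,0,0.006,0],[0,0,0,0,0,0,0.6],[0,0,0,0,0,0,0.6],[0,0,0,0,0,0,0.6],[0,0,0,0,0,0,0.6],[0,0,0,0,0,0.05,0.6],[0,0,0,0,0,0.15,0.6],[0,0,0,0,0,0.2,0.6],[0,0,0,0,0,0.2,0.6],[0,0,0,0,0,0.2,0.6],[0,0,0,0,0,0,0.6]]]'
```

```text
time: 9.1
tool_pos: [0.5434, 0.3205, 0.3134]
tool_rot: [-0.003, 1.0, 0.001, 0.006]
contact_force: [-0.6, 0.1, 0.6]
gripper_width: 0.599
```

```bash
python3 -m pendant '[[[0,0,0,0.009,-0.1,0,0.6],[0,0,0,0.009,-0.18,0,0.6],[0,0,0,0.009,-0.2,0,0.6],[0,0,0,0.009,-0.2,0,0.6],[0,0,0,0.009,-0.2,0,0.6],[0,0,0,0.009,-0.2,0,0.6],[0,0,0,0.009,-0.2,0,0.6],[0,0,0,0.009,-0.16,0,0.6],[0,0,0,0.009,0,0,0.6],[0,0,0,0.009,0,0,0.6]]]'
python3 - <<'E'
from h import *
from plant import imaging,manip
d=imaging.grab_frame("wrist");pickle.dump(d,open("pics/w4.pkl","wb"))
e=imaging.grab_frame("scene");pickle.dump(e,open("pics/s4.pkl","wb"))
a=cv2.resize(d["frame"],(800,600));a[:150,:250]=cv2.resize(e["frame"][95:185,250:400],(250,150))
cv2.imwrite("pics/w4.png",a)
print(manip.state()["tool_pos"],proj(d,[[.566,-.0395,.245],[.608,-.008,.2]])/.64)
E
```

```text
time: 10.35
tool_pos: [0.5636, -0.0401, 0.3049]
tool_rot: [-0.0, 1.0, 0.001, -0.0]
contact_force: [-0.1, -0.5, -0.3]
gripper_width: 0.6
[ 0.56378035 -0.03946505  0.30503576] [[405.02642614 334.94217972]
 [491.31745602 241.71221165]]
```

View pics/w4.png

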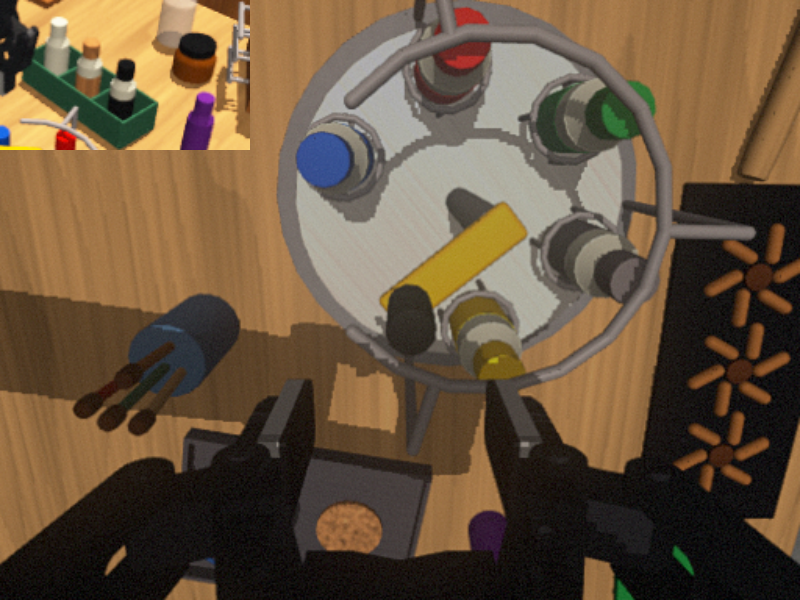

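The inset shows the finished bottle standing in its cell. In the wrist view the knob top is at (411,330), the caps are red (462,40), blue (325,158), green (628,110), grey (627,278) and yellow (498,362), and the hoop ends are at (350,102) and (352,332).

```bash
python3 - <<'E'
from h import *
from scipy.optimize import least_squares
d=pickle.load(open("pics/w4.pkl","rb"));k=.64
g=lambda u,v,z:at(d,u*k,v*k,z)[:2]
X=np.array([g(*p,.172) for p in [(350,102),(395,62),(450,40),(520,32),(585,52),(635,100),(662,165),(665,235),(645,295),(590,353),(520,380),(450,383),(395,362),(352,332)]])
r=least_squares(lambda c:np.hypot(*(X-c).T)-.095,[.6,0]);c=r.x;print("axis",c,np.abs(r.fun).max())
an=lambda p:np.degrees(np.arctan2(*(p-c)[::-1]))%360
e=[an(X[0]),an(X[-1])];print("ends",e,np.mean(e))
C=np.array([g(*p,.16) for p in [(462,40),(325,158),(628,110),(627,278),(498,362)]])
off=[120,60,180,240,300]  # crank minus cup: red=crank-120
for n,p in zip("red blue green grey yellow".split(),C):print(n,p,np.hypot(*(p-c)),an(p))
K=g(411,330,.245);print("knob",K,np.hypot(*(K-c)),an(K))
r2=least_squares(lambda c:np.hypot(*(C-c).T)-.095,[.6,0]);print("cups centre",r2.x,r2.fun)
D=np.array([g(*p,.03) for p in [(278,190),(634,180)]]);print(D.mean(0))
E
```

```text
axis [ 0.61193748 -0.00388655] 0.0023922823971308654
ends [np.float64(139.91305806420775), np.float64(218.82408424435096)] 179.36857115427935
red [0.5952841  0.08843325] 0.0938098109581527 100.22550098519919
blue [0.52370949 0.03039305] 0.09465342262476731 158.76714323285267
green [0.68401263 0.05550402] 0.09339200987329659 39.488829440017504
grey [ 0.69462548 -0.03547214] 0.08851527913304394 339.09388723434563
yellow [ 0.6230749  -0.08752973] 0.08438141822327859 277.584546165363
knob [ 0.56846689 -0.03732041] 0.054840818496955754 217.5643985304027
cups centre [ 6.09169254e-01 -2.81354951e-04] [-0.00520535 -0.00420192 -0.00165366 -0.00258162 -0.00665043]
[0.60859221 0.00874719]
```

```bash
python3 -m pendant '[[[0,0,0,0.017,0.008,-0.1,0.6],[0,0,0,0,0,-0.1,0.6],[0,0,0,0,0,-0.1,0.6],[0,0,0,0,0,-0.076,0.6],[0,0,0,0,0,0,0.6],[0,0,0,0,0,0,0.15],[0,0,0,0,0,0,0.15],[0,0,0,0,0,0,0.15],[0,0,0,0,0,0,0.15],[0,0,0,0,0,0,0.15]]]'; python3 -c "
import numpy as np
t=np.radians(217.5+np.linspace(0,82,13));p=.055*np.c_[np.cos(t),np.sin(t)]/.25;print(np.diff(p,axis=0).round(4))"
```

```text
time: 11.7
tool_pos: [0.5686, -0.0388, 0.2131]
tool_rot: [0.0, 1.0, 0.001, 0.001]
contact_force: [-2.1, 0.6, 5.6]
gripper_width: 0.24
[[ 0.0172 -0.0198]
 [ 0.0194 -0.0176]
 [ 0.0214 -0.0152]
 [ 0.023  -0.0125]
 [ 0.0244 -0.0097]
 [ 0.0253 -0.0068]
 [ 0.026  -0.0037]
 [ 0.0262 -0.0006]
 [ 0.0261  0.0026]
 [ 0.0256  0.0056]
 [ 0.0248  0.0086]
 [ 0.0236  0.0115]]
```

```bash
python3 -m pendant '[[[0,0,0,0.0172,-0.0198,0.004,0.15],[0,0,0,0.0194,-0.0176,0,0.15],[0,0,0,0.0214,-0.0152,0,0.15],[0,0,0,0.023,-0.0125,0,0.15],[0,0,0,0.0244,-0.0097,0,0.15],[0,0,0,0.0253,-0.0068,0,0.15],[0,0,0,0.026,-0.0037,0,0.15],[0,0,0,0.0262,-0.0006,0,0.15],[0,0,0,0.0261,0.0026,0,0.15],[0,0,0,0.0256,0.0056,0,0.15],[0,0,0,0.0248,0.0086,0,0.15],[0,0,0,0.0236,0.0115,0,0.15],[0,0,0,0,0,0,0.15],[0,0,0,0,0,0,0.15]]]'
```

```text
time: 13.45
tool_pos: [0.639, -0.0513, 0.2131]
tool_rot: [-0.002, 1.0, 0.001, -0.0]
contact_force: [-2.6, 7.3, 6.4]
gripper_width: 0.241
```

```bash
python3 -m pendant '[[[0,0,0,0,0,0,0.6],[0,0,0,0,0,0,0.6],[0,0,0,0,0,0,0.6],[0,0,0,0,0,0,0.6],[0,0,0,0,0,0.1,0.6],[0,0,0,0,0,0.15,0.6],[0,0,0,0,0,0.15,0.6],[0,0,0,-0.1,0,0,0.6],[0,0,0,-0.2,0,0,0.6],[0,0,0,-0.2,0,0,0.6],[0,0,0,0,0,0,0.6],[0,0,0,0,0,0,0.6]]]'
python3 - <<'E'
from h import *
from plant import imaging,manip
d=imaging.grab_frame("wrist");pickle.dump(d,open("pics/w5.pkl","wb"))
cv2.imwrite("pics/w5.png",cv2.resize(d["frame"],(800,600)))
print(manip.state()["tool_pos"],proj(d,[[.516,-.004,.16],[.611,-.004,.2]])/.64)
E
```

```text
time: 14.95
tool_pos: [0.5141, -0.0531, 0.3128]
tool_rot: [0.0, 1.0, 0.001, 0.001]
contact_force: [-0.2, -0.1, 0.7]
gripper_width: 0.6
[ 0.51444887 -0.05312934  0.31273154] [[402.1214703  196.96927855]
 [596.51960445 204.67438887]]
```

View pics/w5.png

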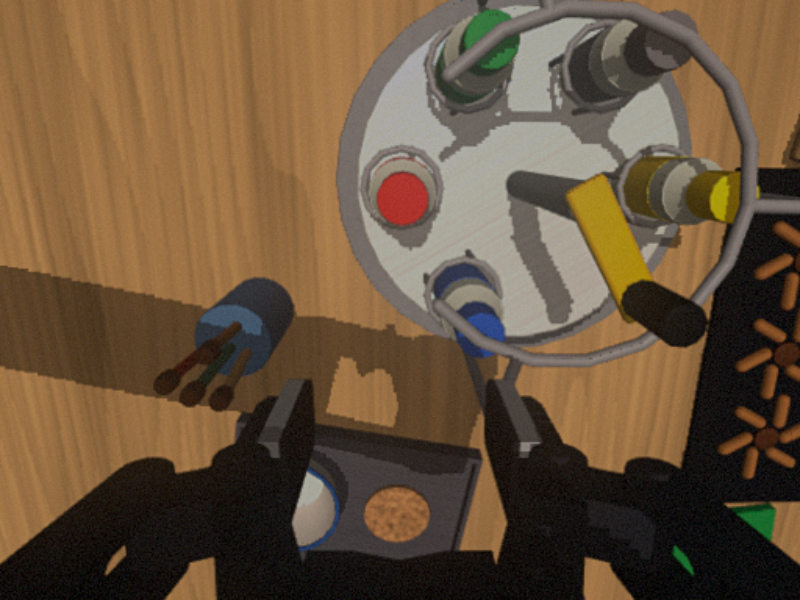

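Red is now in the hoop's opening: its cap is at (403,199), its cup ring is centred at about (402,189), and the hoop ends are at (449,75) and (438,305).

```bash
python3 - <<'E'
from h import *
from scipy.optimize import least_squares
d=pickle.load(open("pics/w5.pkl","rb"));k=.64
g=lambda u,v,z:at(d,u*k,v*k,z)[:2]
X=np.array([g(*p,.172) for p in [(449,75),(490,35),(550,10),(620,12),(690,45),(735,100),(750,170),(743,235),(712,300),(650,345),(580,359),(510,350),(470,330),(438,305)]])
r=least_squares(lambda c:np.hypot(*(X-c).T)-.095,[.6,0]);c=r.x;print("axis",c,np.abs(r.fun).max())
an=lambda p:np.degrees(np.arctan2(*(p-c)[::-1]))%360
e=[an(X[0]),an(X[-1])];print("ends",e,np.mean(e))
for n,p,z in[("red",(403,199),.16),("ring",(402,189),.066),("knob",(681,313),.245),("spindle",(515,186),.03),("coaster",(397,514),.011),("armend",(588,190),.2)]:
    q=g(*p,z);print(n,q,np.hypot(*(q-c)),an(q))
E
```

```text
axis [ 0.61235437 -0.00492265] 0.004965180034309208
ends [np.float64(139.10392395583892), np.float64(217.8343860557623)] 178.46915500580062
red [ 0.51649717 -0.00512425] 0.09585741752260302 180.12050194119166
ring [ 0.5166579  -0.00614433] 0.09570427368611643 180.7314060605274
knob [ 0.63577868 -0.04546708] 0.046824662822070214 300.0169287995539
spindle [ 0.60806279 -0.00603698] 0.004433892945532528 194.55572529830872
coaster [ 0.512854   -0.33635165] 0.34604263860099815 253.28938893860362
armend [0.60606335 0.00302934] 0.010139586041324627 128.34841101078635
```

Red's ring and cap sit at 180.1–180.7° against a gap direction of about 178.5–179.4°, which is square enough. Now for the red bottle.

```bash
python3 -m pendant '[[[0,0,0,0.009,0.1,0,0.6],[0,0,0,0,0.091,0,0.6],[0,0,0,0,0,-0.15,0.6],[0,0,0,0,0,-0.2,0.6],[0,0,0,0,0,-0.15,0.6],[0,0,0,0,0,-0.1,0.6],[0,0,0,0,0,-0.09,0.6],[0,0,0,0,0,-0.05,0.6],[0,0,0,0,0,0,0.6],[0,0,0,0,0,0,0],[0,0,0,0,0,0,0],[0,0,0,0,0,0,0],[0,0,0,0,0,0,0],[0,0,0,0,0,0,0]]]'
```

```text
time: 16.75
tool_pos: [0.5169, -0.0053, 0.1287]
tool_rot: [0.0, 1.0, 0.001, 0.001]
contact_force: [0.4, -0.2, 4.7]
gripper_width: 0.335
```

```bash
python3 -m pendant '[[[0,0,0,0,0,0.04,0],[0,0,0,0,0,0.1,0],[0,0,0,0,0,0.16,0],[0,0,0,0,0,0.2,0],[0,0,0,0,0,0.2,0],[0,0,0,0,0,0.08,0],[0,0,0,-0.016,-0.1,0,0],[0,0,0,0,-0.2,0,0],[0,0,0,0,-0.2,0,0],[0,0,0,0,-0.2,0,0],[0,0,0,0,-0.2,0,0],[0,0,0,0,-0.2,0,0],[0,0,0,0,-0.15,0,0],[0,0,0,0,-0.08,0,0],[0,0,0,0,0,0,0]]]'
```

```text
time: 18.62
tool_pos: [0.5115, -0.338, 0.3207]
tool_rot: [-0.001, 1.0, 0.0, -0.001]
contact_force: [0.2, 0.8, -1.5]
gripper_width: 0.333
```

```bash
python3 -m pendant '[[[0,0,0,0.003,0,-0.12,0],[0,0,0,0,0,-0.2,0],[0,0,0,0,0,-0.2,0],[0,0,0,0,0,-0.15,0],[0,0,0,0,0,-0.1,0],[0,0,0,0,0,-0.06,0],[0,0,0,0,0,0,0],[0,0,0,0,0,0,0]]]'
python3 - <<'E'
from h import *
from plant import imaging,manip
d=imaging.grab_frame("wrist");e=imaging.grab_frame("scene")
a=cv2.resize(d["frame"],(400,300));b=cv2.resize(e["frame"][230:350,60:190],(390,360),interpolation=cv2.INTER_CUBIC)
cv2.imwrite("pics/w6.png",np.hstack([cv2.copyMakeBorder(a,0,60,0,0,0),b]))
s=manip.state();print(s["tool_pos"],s["contact_force"])
E
```

```text
time: 19.62
tool_pos: [0.5136, -0.338, 0.1165]
tool_rot: [0.001, 1.0, 0.001, 0.001]
contact_force: [0.7, -0.4, -1.1]
gripper_width: 0.335
[ 0.51362756 -0.33828038  0.11666934] [ 0.33300764  0.79931778 -0.05611608]
```

View pics/w6.png

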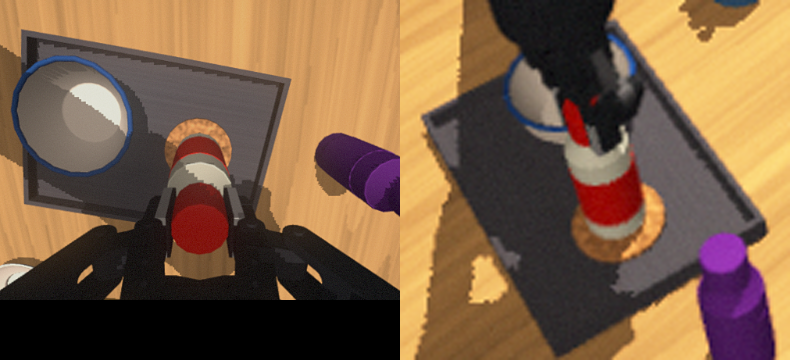

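The red bottle hangs centred over the coaster, about 6 mm up.

```bash
python3 -m pendant '[[[0,0,0,0,0,-0.012,0],[0,0,0,0,0,-0.008,0],[0,0,0,0,0,-0.006,0],[0,0,0,0,0,0,0]]]'
```

```text
time: 20.23
tool_pos: [0.513, -0.3382, 0.1098]
tool_rot: [0.0, 1.0, 0.001, 0.0]
contact_force: [-2.9, 1.3, 4.7]
gripper_width: 0.332
```

Contact made (4.7 N). Release, rise and back off, then check.

```bash
python3 -m pendant '[[[0,0,0,0,0,0,0.6],[0,0,0,0,0,0,0.6],[0,0,0,0,0,0,0.6],[0,0,0,0,0,0,0.6],[0,0,0,0,0,0.05,0.6],[0,0,0,0,0,0.15,0.6],[0,0,0,0,0,0.2,0.6],[0,0,0,0,0,0.2,0.6],[0,0,0,-0.1,-0.1,0.1,0.6],[0,0,0,-0.15,-0.15,0,0.6],[0,0,0,-0.15,-0.15,0,0.6],[0,0,0,-0.15,-0.15,0,0.6],[0,0,0,0,0,0,0.6],[0,0,0,0,0,0,0.6],[0,0,0,0,0,0,0.6],[0,0,0,0,0,0,0.6]]]'
python3 - <<'E'
from h import *
from plant import imaging
d=imaging.grab_frame("top");e=imaging.grab_frame("scene")
a=cv2.resize(d["frame"][90:300,100:440],(800,494),interpolation=cv2.INTER_CUBIC)
cv2.imwrite("pics/f1.png",a);cv2.imwrite("pics/f2.png",cv2.resize(e["frame"],(800,600),interpolation=cv2.INTER_CUBIC))
E
```

```text
time: 22.22
tool_pos: [0.3761, -0.4744, 0.2834]
tool_rot: [0.0, 1.0, 0.002, 0.0]
contact_force: [0.2, 0.1, -0.8]
gripper_width: 0.6
```

View pics/f1.png

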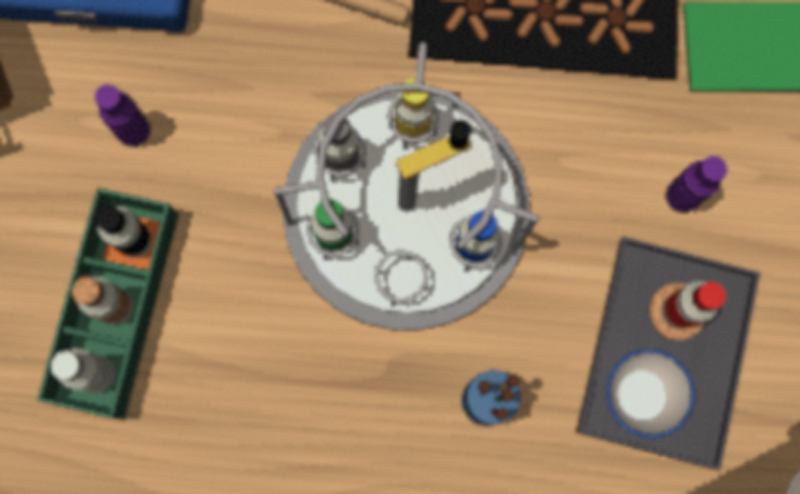

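View pics/f2.png

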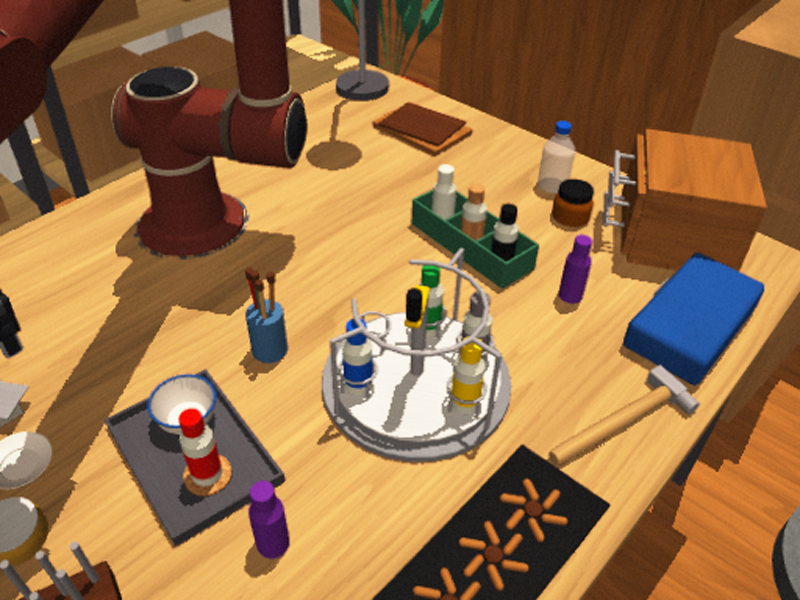

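```bash
python3 - <<'E'
from h import *
d=pickle.load(open("pics/top0.pkl","rb"))
g=lambda x,y,z:at(d,100+(x+.5)/2.353-.5,90+(y+.5)/2.353-.5,z)[:2]
print("fin cap",g(107,218,.138),"tan",g(87,291,.135),"white",g(65,364,.135),"red cap",g(711,295,.141),"coaster",g(680,311,.011),"cup",g(404,278,.066))
E
python3 -c "
from plant import manip;manip.job_done()"
```

```text
fin cap [0.53834658 0.31592051] tan [0.4574079  0.32715709] white [0.37766949 0.33965175] red cap [ 0.51083311 -0.33904508] coaster [ 0.51143002 -0.34226509] cup [ 0.5132473  -0.01094147]
the job is handed in; nothing more can be done
```

I did the change in the order asked and handed the job in at about 22 s on the robot's clock. Nothing showed as failed in the checks.

- **Finished bottle:** I moved the black-capped bottle from the coaster to the orange pad in the free crate cell first. I set it down until it touched (13.9 N) and let go. Its cap measures about (0.538, 0.316), and the pad centre measures about (0.541, 0.316–0.321).
- **Carousel and red bottle:** I turned the crank about +82°. Red's cup then lay at 180.1–180.7°, against a gap direction of about 178.5–179.4°. I lifted red out there, set it on the coaster with 4.7 N of contact, and let go.
- **Last pictures:** Both bottles stand upright. The red cap is at (0.511, −0.339) and the coaster centre about (0.512, −0.340). The bowl, jar, empties and other dye bottles look undisturbed, and the gripper is well clear.

**Disagreement between cameras:** the wrist and top cameras differed by up to 6 mm on the pad's y position, so I aimed between them. By both, the finished bottle is on the pad. I could not see its whole base edge in the last picture.

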